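# Find the unlocked rocker lid and push it open

## Robot

A 6-joint arm with a two-finger parallel gripper is mounted at the origin on a cart in front of the work surface, level with it; the furniture and walls round the work are solid. World frame = base frame: x ahead of the robot, y to its left, z up, the work surface at z = 0. Lengths are in mm, angles in rad, forces in N, time in s.
With the tool pointing down it reaches from about 400 to 925 mm from the base axis. Payload 12.5 kg.
Tool frame: the origin (TCP) lies between the finger pads; the fingertips stand 11 mm ahead of it and the grasp point (between the pads) lies 8 mm behind it (env.tip_extent is the distance from the TCP to the fingertips, in mm); x points along the fingers, z is the direction in which the jaws open and shut, and the axes are right-handed (so a half turn about x gives the same grasp; the last joint's range is limited). The gripper opens to 95 mm and grips with 3 to 60 N. Pads are 20 mm wide; open, the fingers measure 119 mm over their backs; the gripper's body (75 mm by 180 mm) begins 59 mm behind the grasp point.
Start: joints at [1.22, 0.491, 1.559, -0, 1.092, -0.106], TCP at [151.458, 606.388, 225.661] pointing down, gripper open.
Joint ranges: [-3.1, 3.1], [-0.84, 2.19], [0.05, 2.79], [-1.13, 4.28], [0.06, 2.93], [-2.69, 2.69]. Speed limits (rad/s): [2.22, 2.22, 2.79, 3.14, 3.14, 3.14].

## Interface

Orientations are given as [roll, pitch, yaw] about the fixed x, y, z axes, in that order (R = Rz(yaw) Ry(pitch) Rx(roll)).
In Python, from cell import status, imaging, env gives the robot as it stands. The module is installed in compiled form; this text tells all that it offers.
- The arm moves only by the tool apply_moves, never from a script. Its argument "increments" is a list of rows, each a list of 5 numbers: the closure, from 0 (fully open) to 1 (shut), then the shift along the tool's x, y, z in mm, then the turn about the tool's x in degrees. A call has 1 to 10 rows; each row shifts and turns the commanded pose from where the row before left it, along the tool's axes as they then stand; what a row does not reach is not made up. A row lasts 1/10 s, in which the tool goes at most 50 mm and 8.59 degrees, less where a joint would pass 70% of its speed; a pose out of reach is approached as far as the arm can. A call with a gripper value outside its range is refused whole. The fingers move at their own pace and stop on an object; the grip force is fixed at half the most. Time passes only in rows, so rows that do not move let the fingers close. It gives the time, the measured TCP pose, the force and the opening at its end, in the units of the state.
- status.state(): the state, without advancing time (a new reading comes with each control period).
- imaging.read_camera(name): name is "scene" or "top" or "wrist"; returns a dict with "pixels" (384x512x3 uint8, red, green, blue), "fovy" (degrees; the focal length in pixels is half the picture's height over the tangent of half this angle, whatever the lens; pixels are square), "cx", "cy" (the principal point, pixels), "R" (3x3) and "t" (3): a world point X has camera coordinates R X + t. Camera axes: x right, y down, z forward; pixel columns grow to the right and rows downward; lengths in mm; the calibration is good to about 2 mm. A picture is of the moment at which its call begins. There is no depth.
- env.job_done(): hands the job in, once; it reports no verdict.
The state is a dict: "t": time; "joints": joint angles; "qvel": joint speeds; "tau": joint torques, N m; "eef_pos": TCP position; "tcp_rot": TCP orientation; "ft_force": force on the tool from outside, world axes, zero at the start; "moment": the same for the moment, N m; "opening": opening from 0.0 (shut) to 1.0 (fully open).
Only numpy, scipy, OpenCV 4.12 (cv2) and the standard library are available. Lean on these libraries where they do the work, as an engineer would, in place of code of your own. Each camera call takes 0.05 s, during which the arm holds its last target. There are 200 camera calls.

## Task

One of the four blue lids on the grey parts case is not locked. Press down the black thumb ends of the lids one after another with the fingertips until you find the lid that rocks, then push its raised front edge up and back until the lid leans back past upright, clearly beyond vertical, and leave it standing open. Do not force the lids that stand firm, and do not disturb the loose things round the case.

Things in the scene. Friction and masses are not known exactly. Their poses are not given: they have to be found in the camera images.
- parts_case: Grey steel case, four blue lids in a row, 140 (x) x 304 (y) x 70 mm high, fixed. Origin: centre of underside; x points from the front wall (card holders, robot side) to the back, y left along the row, z up. Lids lie flush with the 8 mm walls at 70 mm, 2 mm gaps. Compartments are open inside down to 5 mm, but a block fills the space below the thumb end of a locked lid.
- lid1 (a joint): Angle of the leftmost (largest y) lid, rad: 0 shut, grows as its thumb end sinks and its front edge rises; pi/2 upright, 1.9 leaning back at its stop. 6 mm plate, 62 mm wide, 75 mm long before the hinge; behind it the 45 mm thumb end with black pad. Unlocked (one lid, varies) it rocks at 1 to 3 N and stays at any angle; locked it gives 0.05 at most, then stands firm.
- lid1_thumb (a point): Place to press on the leftmost (largest y) lid: on top of its black pad, 28 mm behind its hinge, on its centre line; moves with the lid. Pressed 20 to 25 mm down here by a fingertip about 22 mm wide, the unlocked lid rises to about 50 degrees; the opening under the pad is 49 mm (x) by 66 mm (y).
- lid1_edge (a point): Middle of the front edge of the leftmost (largest y) lid, 75 mm in front of its hinge, at half its thickness; moves with the lid.
- lid1_hinge (a point): Middle of the hinge axis of the leftmost (largest y) lid, fixed in the case, 67 mm above the worktop and 17 mm behind the case's centre; the hinge runs along the case's y axis.
- lid2 (a joint): Angle of the second from the left lid, rad: 0 shut, grows as its thumb end sinks and its front edge rises; pi/2 upright, 1.9 leaning back at its stop. 6 mm plate, 62 mm wide, 75 mm long before the hinge; behind it the 45 mm thumb end with black pad. Unlocked (one lid, varies) it rocks at 1 to 3 N and stays at any angle; locked it gives 0.05 at most, then stands firm.
- lid2_thumb (a point): Place to press on the second from the left lid: on top of its black pad, 28 mm behind its hinge, on its centre line; moves with the lid. Pressed 20 to 25 mm down here by a fingertip about 22 mm wide, the unlocked lid rises to about 50 degrees; the opening under the pad is 49 mm (x) by 66 mm (y).
- lid2_edge (a point): Middle of the front edge of the second from the left lid, 75 mm in front of its hinge, at half its thickness; moves with the lid.
- lid2_hinge (a point): Middle of the hinge axis of the second from the left lid, fixed in the case, 67 mm above the worktop and 17 mm behind the case's centre; the hinge runs along the case's y axis.
- lid3 (a joint): Angle of the third from the left lid, rad: 0 shut, grows as its thumb end sinks and its front edge rises; pi/2 upright, 1.9 leaning back at its stop. 6 mm plate, 62 mm wide, 75 mm long before the hinge; behind it the 45 mm thumb end with black pad. Unlocked (one lid, varies) it rocks at 1 to 3 N and stays at any angle; locked it gives 0.05 at most, then stands firm.
- lid3_thumb (a point): Place to press on the third from the left lid: on top of its black pad, 28 mm behind its hinge, on its centre line; moves with the lid. Pressed 20 to 25 mm down here by a fingertip about 22 mm wide, the unlocked lid rises to about 50 degrees; the opening under the pad is 49 mm (x) by 66 mm (y).
- lid3_edge (a point): Middle of the front edge of the third from the left lid, 75 mm in front of its hinge, at half its thickness; moves with the lid.
- lid3_hinge (a point): Middle of the hinge axis of the third from the left lid, fixed in the case, 67 mm above the worktop and 17 mm behind the case's centre; the hinge runs along the case's y axis.
- lid4 (a joint): Angle of the rightmost (smallest y) lid, rad: 0 shut, grows as its thumb end sinks and its front edge rises; pi/2 upright, 1.9 leaning back at its stop. 6 mm plate, 62 mm wide, 75 mm long before the hinge; behind it the 45 mm thumb end with black pad. Unlocked (one lid, varies) it rocks at 1 to 3 N and stays at any angle; locked it gives 0.05 at most, then stands firm.
- lid4_thumb (a point): Place to press on the rightmost (smallest y) lid: on top of its black pad, 28 mm behind its hinge, on its centre line; moves with the lid. Pressed 20 to 25 mm down here by a fingertip about 22 mm wide, the unlocked lid rises to about 50 degrees; the opening under the pad is 49 mm (x) by 66 mm (y).
- lid4_edge (a point): Middle of the front edge of the rightmost (smallest y) lid, 75 mm in front of its hinge, at half its thickness; moves with the lid.
- lid4_hinge (a point): Middle of the hinge axis of the rightmost (smallest y) lid, fixed in the case, 67 mm above the worktop and 17 mm behind the case's centre; the hinge runs along the case's y axis.
- wax_puck: Bystander, loose: yellow-brown wax disc, 45 mm across, 16 mm high; origin at the centre of its underside.
- charcoal_block: Bystander, loose: black charcoal block bound with wire, 50x75x25 mm; origin at the centre of its underside.
- tape_roll: Bystander, loose: roll of pale tape, 75 mm across, 25 mm high; origin at the centre of its underside.
- scrap_tin: Bystander, loose: open round grey tin, 67 mm across, 45 mm high; origin at the centre of its underside.
- ring_clamp: Bystander, loose: wooden ring clamp lying flat, 126 mm long, 26 wide, 18 high; origin at the centre of its underside.

How it is judged (in metres and radians):
On the way, in this order (a step that is already met when the one before it is completed fails the run):
1. a lid has been rocked up by its thumb end (value of joint any of lid1, lid2, lid3, lid4 above 0.25 rad), for 0.1 s.
2. that lid has been pushed over past upright (value of joint any of lid1, lid2, lid3, lid4 above 1.65 rad), for 0.2 s.
At the end, for the whole second after the job is handed in: One lid stands open, past upright (more than 1.65 rad), at rest; the other three are shut (less than 0.08 rad); every loose thing round the case is within 20 mm of where it stood (((value of joint lid1 above 1.65 rad and value of joint each of lid2, lid3, lid4 below 0.08 rad) or (value of joint lid2 above 1.65 rad and value of joint each of lid1, lid3, lid4 below 0.08 rad) or (value of joint lid3 above 1.65 rad and value of joint each of lid1, lid2, lid4 below 0.08 rad) or (value of joint lid4 above 1.65 rad and value of joint each of lid1, lid2, lid3 below 0.08 rad)) and velocity of joint each of lid1, lid2, lid3, lid4 below 0.1 rad/s and distance of each of wax_puck, charcoal_block, tape_roll, scrap_tin, ring_clamp from where it was at the start of the episode below 0.02 m); the robot touches nothing.
It fails at once if the case or a lid is forced by the fingers (more than 60 N) (contact force between the fingers and parts_case above 60 N).
It fails at once if a loose thing beside the case is shifted, lifted or carried (more than 20 mm) (distance of any of wax_puck, charcoal_block, tape_roll, scrap_tin, ring_clamp from where it was at the start of the episode above 0.02 m).
It also fails if it takes over 48 s, if anything falls off the work surface, if the arm or the gripper's body presses on something with over 40 N, if the wrist force passes 120 N, or if a joint passes its speed limit or range.

## Working session

There is one attempt and no reset: what is moved stays moved. The work goes in short steps, Python scripts to look and compute and a tool call to move; the robot and the scene stay as the last step left them, time stands still between calls to the robot, and variables do not carry over. Pictures are saved under pics/ and viewed, about 8 in all and at most 12, crops included, and the job is handed in when it is done.

Besides the shell and the picture viewer there is one more tool, called after "Request:" as name(argument=value, ...), one argument or row to a line, values as JSON. apply_moves: Moves the arm, as the interface text tells. Its arguments: {"type":"object","properties":{"increments":{"type":"array"}},"required":["increments"]}

```bash
mkdir -p pics
cat > h.py <<'E'
import numpy as np, cv2
from cell import status, imaging, env
def cam(n):
    c=imaging.read_camera(n); h=c['pixels'].shape[0]
    c['f']=h/2/np.tan(np.radians(c['fovy'])/2); c['R']=np.array(c['R']);c['t']=np.array(c['t']); return c
def save(c,name,box=None,s=1):
    p=c['pixels'][:,:,::-1]
    if box: x0,y0,x1,y1=box; p=p[y0:y1,x0:x1]
    cv2.imwrite('pics/'+name,cv2.resize(p,None,fx=s,fy=s,interpolation=cv2.INTER_CUBIC))
def ray(c,u,v,z):
    d=c['R'].T@np.array([(u-c['cx'])/c['f'],(v-c['cy'])/c['f'],1]); o=-c['R'].T@c['t']
    return o+d*(z-o[2])/d[2]
def proj(c,X):
    x=c['R']@np.array(X)+c['t']; return c['f']*x[:2]/x[2]+[c['cx'],c['cy']]
E
python3 - <<'E'
from h import *
a=cam('top');b=cam('scene')
cv2.imwrite('pics/a.png',cv2.resize(a['pixels'][:,:,::-1],None,fx=1.5,fy=1.5)); save(b,'b.png')
print(status.state()); print(-a['R'].T@a['t'],a['R'],-b['R'].T@b['t'])
E
```

```text
{'t': 0.1, 'joints': array([ 1.22038017e+00,  4.91490639e-01,  1.55941280e+00, -2.53962106e-06,
        1.09173499e+00, -1.05619510e-01]), 'qvel': array([ 0.00067738,  0.00049019, -0.00203598, -0.00060991,  0.00162557,
        0.00092357]), 'tau': array([ 3.30599461e-03, -6.13622403e+01, -2.58602840e+01,  6.94146962e-02,
        4.70603071e-02, -6.92888852e-05]), 'eef_pos': array([151.38705006, 606.15644716, 225.11719073]), 'tcp_rot': array([ 3.03812704,  1.56975055, -1.91905741]), 'ft_force': array([-0.12598791, -0.41545887,  0.27342733]), 'moment': array([0.01681036, 0.04872523, 0.03417742]), 'opening': 0.9993875437374649}
[ 514.23442607   47.30949941 1016.62604341] [[ 2.21053721e-02 -9.99754968e-01  1.16493394e-03]
 [-9.97130354e-01 -2.21316976e-02 -7.23964456e-02]
 [ 7.24044881e-02  4.38759376e-04 -9.97375254e-01]] [ 222.51009767 -532.33877699  753.69203863]
```

View pics/a.png

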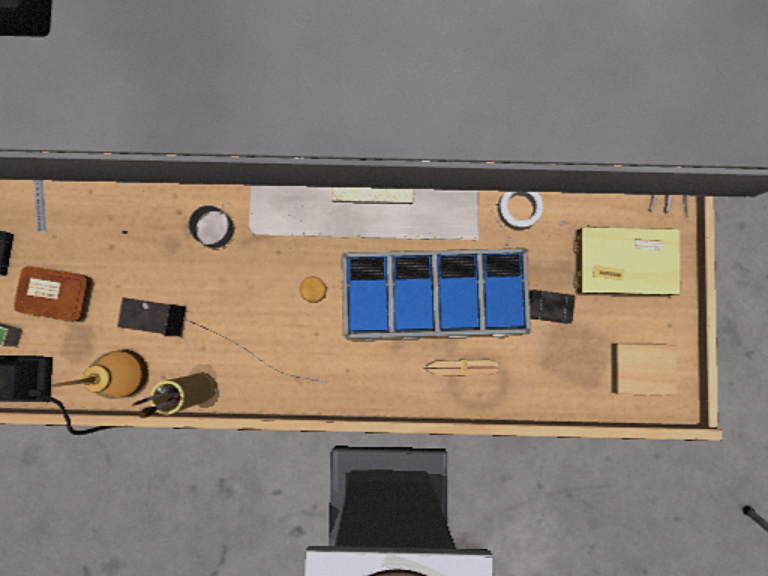

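View pics/b.png

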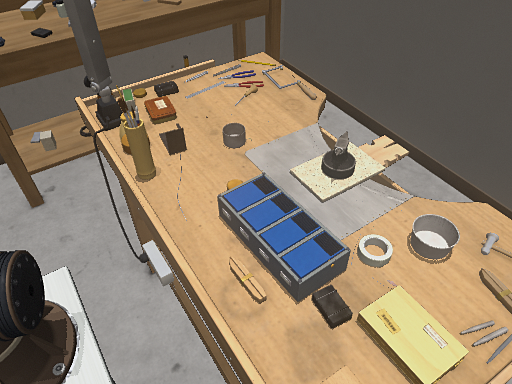

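The top view shows the case around (435,292), pads toward the top (far side). The tape, wax, charcoal and clamp stand close to it. I'll enlarge it to read the corners.

Run:
```python
from h import *
a=cam('top'); save(a,'c.png',(190,110,390,260),4)
for u,v in [(344,253),(527,249),(530,332),(345,337)]: print(ray(a,u/1.5,v/1.5,70))
```

```text
[649.9254976  104.32213238  70.        ]
[ 663.17357084 -194.501893     70.        ]
[ 527.87627165 -199.84346043   70.        ]
[513.1972715   99.11047965  70.        ]
```

View pics/c.png

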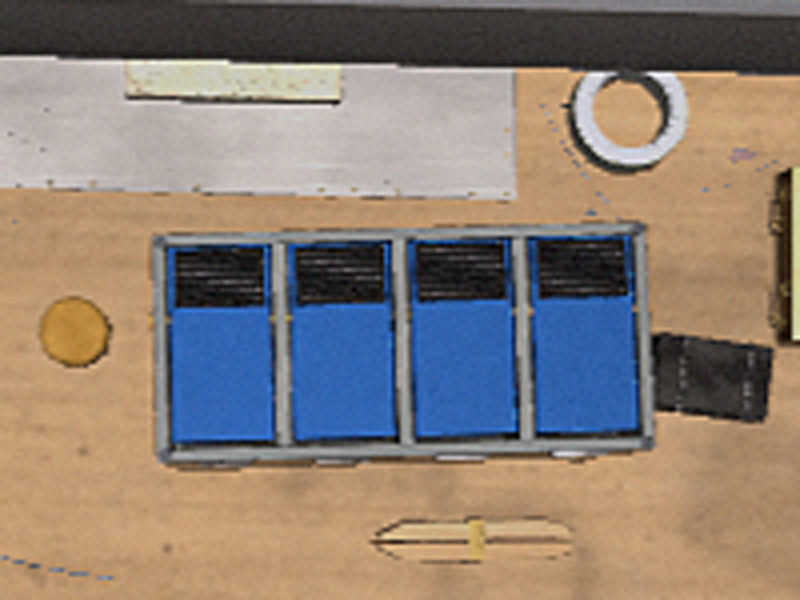

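```bash
cat >> h.py <<'E'
from scipy.spatial.transform import Rotation as Rn
def tool():
    s=status.state(); return np.array(s['eef_pos']),Rn.from_euler('xyz',s['tcp_rot']).as_matrix(),s
E
python3 - <<'E'
from h import *
from scipy.optimize import least_squares
a=cam('top')
px=np.array([(154,238),(645,225),(653,445),(161,457)])/4+[190,110]
W=np.array([ray(a,*(p-0.375),70)[:2] for p in px])
L=np.array([(70,152),(70,-152),(-70,-152),(-70,152)])
f=lambda q:((np.array([[np.cos(q[2]),-np.sin(q[2])],[np.sin(q[2]),np.cos(q[2])]])@L.T).T+q[:2]-W).ravel()
r=least_squares(f,[590,-50,0]);q=r.x;print(W,q,f(q))
Rz=np.array([[np.cos(q[2]),-np.sin(q[2])],[np.sin(q[2]),np.cos(q[2])]])
print(proj(a,[q[0],q[1],70]))
for i,y in enumerate([111,37,-37,-111]):
    for n,x in (('hinge',17),('thumb',45),('edge',-58)):
        P=Rz@[x,y]+q[:2]; print(i+1,n,P.round(1),((proj(a,[*P,70])-[190,110])*4).round())
p,R,s=tool();print(p,'\n',R.round(3)); 
zt=Rz@[0,1]; print('yaw of tool z',np.degrees(np.arctan2(R[1,2],R[0,2])),'case y dir',np.degrees(q[2])+90)
for u,v in [(100,57),(700,72),(100,2)]: print('wall',ray(a,u/4+190,v/4+110,0),ray(a,u/4+190,v/4+110,200))
for n,u,v,z in [('tape',630,118,25),('wax',76,330,16),('char',712,376,25),('clamp',474,540,18)]: print(n,ray(a,u/4+190,v/4+110,z))
E
```

```text
[[ 648.72859401  107.25093993]
 [ 663.45759019 -193.37705813]
 [ 528.9618344  -198.72760423]
 [ 515.10420912   99.46351371]] [ 5.89063057e+02 -4.63475522e+01  4.79173490e-02] [ 2.9734656   1.57997079  2.80576974 -1.44309492 -2.53778016 -2.79841081
 -3.24145518  2.66153503]
[290.46193668 194.79647255]
1 hinge [600.7  65.3] [219. 316.]
1 thumb [628.7  66.7] [218. 270.]
1 edge [525.8  61.7] [222. 439.]
2 hinge [604.3  -8.6] [340. 313.]
2 thumb [632.2  -7.2] [339. 267.]
2 edge [529.4 -12.2] [344. 436.]
3 hinge [607.8 -82.5] [462. 310.]
3 thumb [635.8 -81.1] [460. 264.]
3 edge [532.9 -86.1] [466. 433.]
4 hinge [ 611.4 -156.4] [583. 307.]
4 thumb [ 639.3 -155.1] [581. 261.]
4 edge [ 536.4 -160. ] [588. 430.]
[151.41499797 606.25385717 225.31372172] 
 [[-0.    -0.97   0.242]
 [-0.001  0.242  0.97 ]
 [-1.     0.    -0.001]]
yaw of tool z 75.97256324278126 case y dir 92.74546186431132
wall [777.81362294 149.66680343   0.        ] [725.95990572 129.53013574 200.        ]
wall [ 776.62422105 -248.26041098    0.        ] [ 725.00449388 -190.11318716  200.        ]
wall [8.14962292e+02 1.50742641e+02 1.13686838e-13] [755.80034813 130.39432481 200.        ]
tape [ 739.00995422 -195.85411588   25.        ]
wax [594.60692371 158.33974418  16.        ]
char [ 573.4726493  -248.85291073   25.        ]
clamp [465.90187747 -99.36527388  18.        ]
```

```bash
python3 - <<'E'
from h import *
b=cam('scene');a=cam('top')
p,R,s=tool()
q=np.array([627,66.5,225])
for t in np.linspace(0,1,6): P=p+(q-p)*t; print(P.round(),proj(b,P).round(),(proj(a,P)*1.5).round(), proj(b,P-[0,0,11]).round())
print('vase base scene',ray(b,148,175,0),'top rim top',ray(a,170/1.5,395/1.5,120))
E
cd pics; python3 -c "
from h import *" 2>/dev/null; cd ..; python3 -c "
from h import *
w=cam('wrist');save(w,'w.png')"
```

```text
[151. 606. 225.] [-12.  89.] [-57. 606.] [-10.  93.]
[247. 498. 225.] [37. 96.] [ 30. 533.] [ 39. 100.]
[342. 390. 225.] [ 89. 105.] [116. 461.] [ 91. 109.]
[437. 282. 225.] [144. 113.] [201. 391.] [145. 117.]
[532. 174. 225.] [203. 122.] [283. 322.] [203. 126.]
[627.  66. 225.] [265. 132.] [365. 254.] [265. 136.]
vase base scene [420.92276117 337.24740154   0.        ] top rim top [419.51939706 359.85960352 120.        ]
```

View pics/w.png

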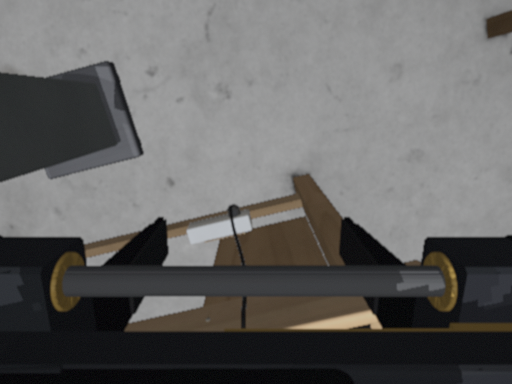

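Request:
apply_moves(
  increments=[
    [1, -5, -20, -30, 0],
    [1, -5, -20, -30, 0],
    [1, -5, -20, -30, 0],
    [1, -5, -20, -30, 0],
    [1, -5, -20, -30, 0],
    [1, -5, -20, -30, 0],
    [1, -5, -20, -30, 0],
    [1, -5, -20, -30, 0],
    [1, 0, 0, 0, -8.4],
    [1, 0, 0, 0, -8.4],
  ],
)

```text
t: 1.35
eef_pos: [249.0, 334.0, 266.1]
tcp_rot: [-0.807, 1.57, 0.816]
ft_force: [-0.2, 0.3, 0.2]
opening: 0.215
```

```bash
cat > g.py <<'E'
import sys; from h import *
p,R,s=tool(); d=R.T@(np.array(eval(sys.argv[1]))-p); print(p.round(1),R.round(3).tolist(),'delta',d.round(1),s['t'])
E
python3 g.py [627,66.5,110]
```

```text
[249.  334.  266.1] [[0.001, -0.999, -0.052], [0.001, -0.052, 0.999], [-1.0, -0.001, 0.001]] delta [ 156.2 -363.4 -287. ] 1.35
```

Request:
apply_moves(
  increments=[
    [1, 5, -36.3, -28.7, 0],
    [1, 5, -36.3, -28.7, 0],
    [1, 5, -36.3, -28.7, 0],
    [1, 5, -36.3, -28.7, 0],
    [1, 5, -36.3, -28.7, 0],
    [1, 5, -36.3, -28.7, 0],
    [1, 5, -36.3, -28.7, 0],
    [1, 5, -36.3, -28.7, 0],
    [1, 5, -36.3, -28.7, 0],
    [1, 5, -36.3, -28.7, 0],
  ],
)

```text
t: 2.35
eef_pos: [626.4, 64.2, 215.4]
tcp_rot: [-0.643, 1.571, 0.976]
ft_force: [1.2, 1.3, 0.3]
opening: 0.005
```

Request:
apply_moves(
  increments=[
    [1, 25, 0, 0, 0],
    [1, 25, 0, 0, 0],
    [1, 25, 0, 0, 0],
    [1, 25, 0, 0, 0],
    [1, 0, 0, 0, 0],
    [1, 0, 0, 0, 0],
  ],
)

```text
t: 2.95
eef_pos: [625.2, 65.7, 116.0]
tcp_rot: [1.255, 1.571, 2.874]
ft_force: [-0.5, -0.3, -0.4]
opening: 0.004
```

```bash
python3 g.py [627,66.5,81]; python3 -c "
from h import *
w=cam('wrist');b=cam('scene')
cv2.imwrite('pics/d.png',np.hstack([w['pixels'][:,:,::-1],b['pixels'][100:340,180:400,::-1].repeat(1,0) if 0 else cv2.resize(b['pixels'][130:322,170:426,::-1],(512,384))])[:, :1024][::1]) if 0 else save(b,'d.png',(170,60,400,320),2.3)"
```

```text
[625.2  65.7 116. ] [[-0.0, -0.999, -0.048], [0.0, -0.048, 0.999], [-1.0, 0.0, 0.0]] delta [35.  -1.9  0.7] 2.95
```

View pics/d.png

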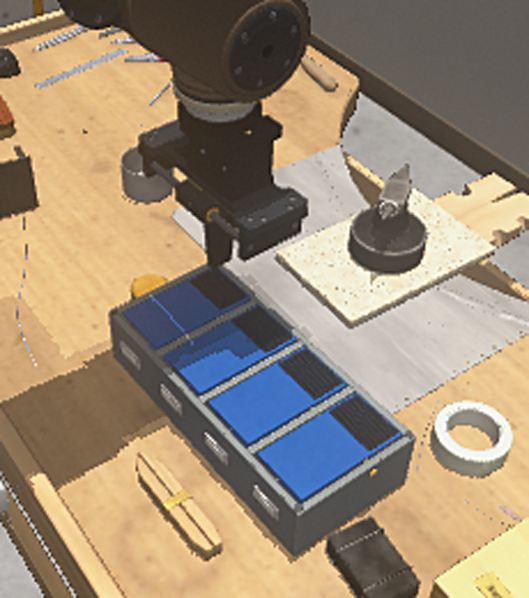

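The closed fingers hang over lid 1's pad (around (218,262) in the picture) and the approach is clear. I'll descend and press gently.

Request:
apply_moves(
  increments=[
    [1, 15, 0, 0, 0],
    [1, 15, 0, 0, 0],
    [1, 2, 0, 0, 0],
    [1, 0, 0, 0, 0],
  ],
)

```text
t: 3.45
eef_pos: [624.6, 65.7, 82.7]
tcp_rot: [1.464, 1.569, 3.083]
ft_force: [0.7, 0.0, -0.1]
opening: 0.002
```

Request:
apply_moves(
  increments=[
    [1, 1, 0, 0, 0],
    [1, 1, 0, 0, 0],
    [1, 1, 0, 0, 0],
  ],
)

```text
t: 3.75
eef_pos: [625.2, 65.7, 81.0]
tcp_rot: [-1.482, 1.57, 0.138]
ft_force: [0.8, -0.1, 1.7]
opening: 0.002
```

Request:
apply_moves(
  increments=[
    [1, 1, 0, 0, 0],
    [1, 1, 0, 0, 0],
  ],
)

```text
t: 3.95
eef_pos: [625.3, 65.7, 78.9]
tcp_rot: [-1.493, 1.57, 0.126]
ft_force: [1.5, 0.6, 1.6]
opening: 0.006
```

Request:
apply_moves(
  increments=[
    [1, 1, 0, 0, 0],
    [1, 0, 0, 0, 0],
  ],
)

```text
t: 4.15
eef_pos: [625.2, 65.7, 77.6]
tcp_rot: [-1.436, 1.57, 0.183]
ft_force: [1.0, 0.5, 1.4]
opening: 0.006
```

Request:
apply_moves(
  increments=[
    [1, 1, 0, 0, 0],
    [1, 0, 0, 0, 0],
  ],
)

```text
t: 4.35
eef_pos: [625.1, 65.7, 76.6]
tcp_rot: [-0.994, 1.571, 0.625]
ft_force: [1.5, -0.5, 0.9]
opening: 0.002
```

It has sunk more than 4 mm at about 1.5 N, so lid 1 rocks. I'll keep pressing to about 23 mm.

Request:
apply_moves(
  increments=[
    [1, 2, 0, 0, 0],
    [1, 2, 0, 0, 0],
    [1, 2, 0, 0, 0],
    [1, 2, 0, 0, 0],
  ],
)

```text
t: 4.75
eef_pos: [624.8, 65.7, 68.3]
tcp_rot: [1.3, 1.57, 2.919]
ft_force: [-0.6, -0.7, 1.5]
opening: 0.005
```

Request:
apply_moves(
  increments=[
    [1, 2, 0, 0, 0],
    [1, 2, 0, 0, 0],
    [1, 2, 0, 0, 0],
    [1, 2, 0, 0, 0],
    [1, 2, 0, 0, 0],
    [1, 0, 0, 0, 0],
  ],
)

```text
t: 5.35
eef_pos: [624.9, 65.7, 58.3]
tcp_rot: [1.333, 1.57, 2.952]
ft_force: [0.5, 0.3, 0.4]
opening: 0.003
```

```bash
python3 g.py [627,66.5,81]; python3 -c "
from h import *
b=cam('scene');save(b,'e.png',(170,60,400,320),2.3)"
```

```text
[624.9  65.7  58.3] [[-0.0, -0.999, -0.048], [0.0, -0.048, 0.999], [-1.0, 0.0, 0.0]] delta [-22.7  -2.2   0.7] 5.35
```

View pics/e.png

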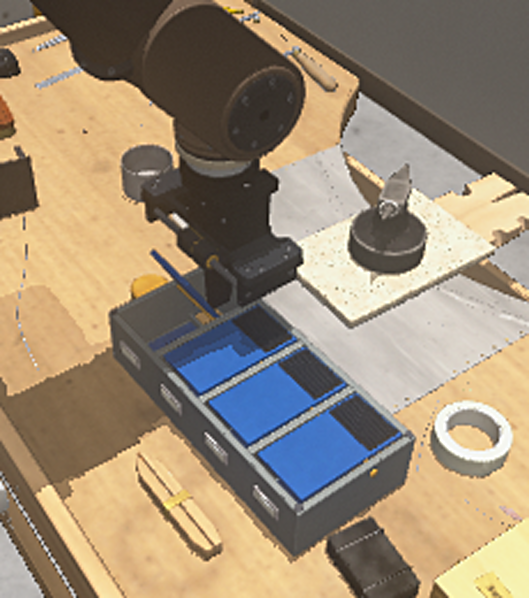

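Lid 1 stands at about 45–50° (raised edge near (155,252)). I'll lift out, go round to the front and push the edge back.

Request:
apply_moves(
  increments=[
    [1, -20, 0, 0, 0],
    [1, -35, 0, 0, 0],
    [1, -35, 0, 0, 0],
    [1, -35, 0, 0, 0],
    [1, 0, 36, 0, 0],
    [1, 0, 36, 0, 0],
    [1, 0, 38, 0, 0],
    [1, 0, 0, 0, 0],
  ],
)

```text
t: 6.2
eef_pos: [511.0, 60.4, 183.9]
tcp_rot: [1.475, 1.568, 3.094]
ft_force: [-0.2, 0.4, -0.4]
opening: 0.003
```

Request:
apply_moves(
  increments=[
    [1, 24, 0, 0, 0],
    [1, 24, 0, 0, 0],
    [1, 24, 0, 0, 0],
    [1, 0, 0, 0, 0],
  ],
)

```text
t: 6.6
eef_pos: [514.3, 60.4, 109.4]
tcp_rot: [1.49, 1.567, 3.11]
ft_force: [-0.7, -0.5, 0.8]
opening: 0.001
```

```bash
python3 g.py [593,64,111]; python3 -c "
from h import *
b=cam('scene');save(b,'f.png',(170,60,400,320),2.3)"
```

```text
[514.3  60.4 109.4] [[-0.004, -0.999, -0.048], [0.0, -0.048, 0.999], [-1.0, 0.004, 0.0]] delta [ -1.9 -78.8  -0.2] 6.6
```

View pics/f.png

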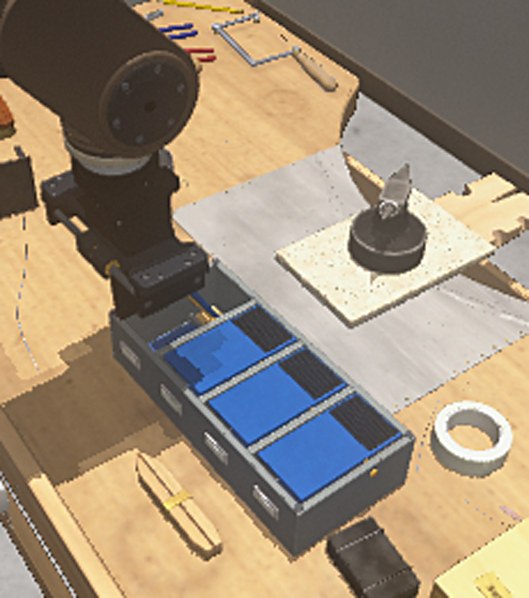

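The fingers now hang in front of the raised lid. Next I push back.

Request:
apply_moves(
  increments=[
    [1, 0, -6, 0, 0],
    [1, 0, -6, 0, 0],
    [1, 0, -6, 0, 0],
    [1, 0, -6, 0, 0],
    [1, 0, -6, 0, 0],
    [1, 0, -6, 0, 0],
  ],
)

```text
t: 7.25
eef_pos: [551.6, 62.1, 111.7]
tcp_rot: [-1.084, 1.571, 0.536]
ft_force: [-0.6, -0.5, -0.1]
opening: 0.004
```

Request:
apply_moves(
  increments=[
    [1, 0, -5, 0, 0],
    [1, 0, -5, 0, 0],
    [1, 0, -5, 0, 0],
    [1, 0, -5, 0, 0],
    [1, 0, -5, 0, 0],
    [1, 0, -5, 0, 0],
  ],
)

```text
t: 7.85
eef_pos: [581.5, 63.6, 111.6]
tcp_rot: [-0.476, 1.571, 1.143]
ft_force: [-0.7, 0.5, -0.1]
opening: 0.002
```

Request:
apply_moves(
  increments=[
    [1, 0, -3, 0, 0],
    [1, 0, -3, 0, 0],
    [1, 0, -3, 0, 0],
    [1, 0, -3, 0, 0],
    [1, 0, 0, 0, 0],
  ],
)

```text
t: 8.35
eef_pos: [593.4, 64.1, 111.6]
tcp_rot: [-1.303, 1.57, 0.316]
ft_force: [0.0, 0.0, 0.1]
opening: 0.001
```

```bash
python3 g.py [593,64,111]; python3 -c "
from h import *
b=cam('scene');save(b,'i.png',(170,60,400,320),2.3)"
```

```text
[593.4  64.1 111.6] [[0.0, -0.999, -0.048], [0.0, -0.048, 0.999], [-1.0, -0.0, 0.0]] delta [ 0.6  0.4 -0.1] 8.35
```

View pics/i.png

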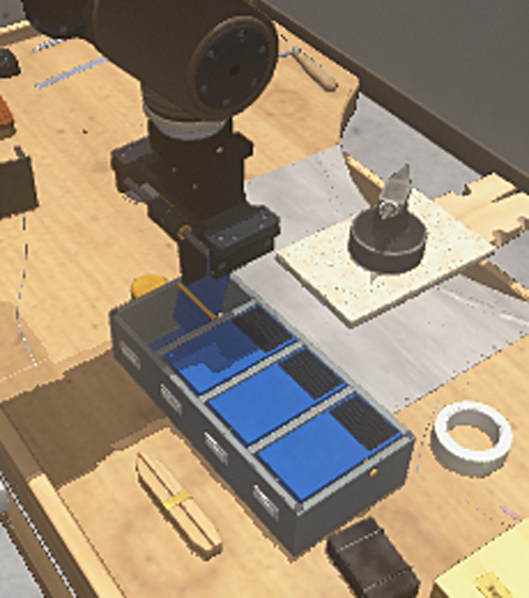

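The lid is near upright. I'll continue in small steps and watch for the stop.

Request:
apply_moves(
  increments=[
    [1, 0, -1.5, 0, 0],
    [1, 0, -1.5, 0, 0],
    [1, 0, -1, 0, 0],
    [1, 0, 0, 0, 0],
  ],
)

```text
t: 8.8
eef_pos: [596.2, 64.3, 111.4]
tcp_rot: [1.523, 1.569, -3.141]
ft_force: [-4.6, -1.0, 1.5]
opening: 0.002
```

Request:
apply_moves(
  increments=[
    [1, 0, -1, 0, 0],
    [1, 0, -1, 0, 0],
    [1, 0, 0, 0, 0],
  ],
)

```text
t: 9.1
eef_pos: [596.8, 64.4, 111.3]
tcp_rot: [1.55, 1.565, -3.113]
ft_force: [-12.1, -1.0, 6.3]
opening: 0.004
```

```bash
python3 -c "
from h import *
b=cam('scene');save(b,'j.png',(220,130,300,210),7)
a=cam('top')
h=np.array([600.7,65.3]);u=np.array([.9989,.0479]);v=np.array([-.0479,.9989])
for th in (1.57,1.7,1.8,1.9):
  for s in (31,-31):
    P=[*(h-u*75*np.cos(th)+v*s),67+75*np.sin(th)]; print(th,s,((proj(b,P)-[220,130])*7).round())
"
```

```text
1.57 31 [196. 201.]
1.57 -31 [307. 302.]
1.7 31 [219. 192.]
1.7 -31 [331. 291.]
1.8 31 [238. 186.]
1.8 -31 [350. 285.]
1.9 31 [255. 183.]
1.9 -31 [367. 281.]
```

View pics/j.png

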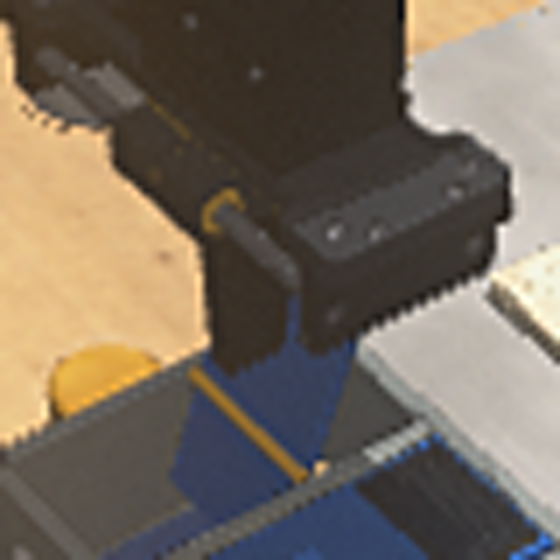

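The force has risen to 12 N, consistent with the lid's stop. I'll back off, lift clear and look.

Request:
apply_moves(
  increments=[
    [1, 0, 5, 0, 0],
    [1, 0, 15, 0, 0],
    [1, 0, 30, 0, 0],
    [1, 0, 40, 0, 0],
    [1, -40, 0, 0, 0],
    [1, -45, 0, 0, 0],
    [1, -45, 0, 0, 0],
    [1, 0, 45, 0, 0],
    [1, 0, 0, 0, 0],
    [1, 0, 0, 0, 0],
  ],
)

```text
t: 10.2
eef_pos: [464.1, 57.9, 242.2]
tcp_rot: [-1.57, 1.569, 0.049]
ft_force: [-0.6, -0.2, -0.1]
opening: -0.0
```

```bash
python3 -c "
from h import *
b=cam('scene');save(b,'k.png',(210,120,370,320),3.5); print(status.state()['ft_force'])
h=np.array([600.7,65.3]);u=np.array([.9989,.0479]);v=np.array([-.0479,.9989])
for th in (1.57,1.65,1.7,1.8,1.9):
  for s in (31,-31):
    P=[*(h-u*75*np.cos(th)+v*s),67+75*np.sin(th)]; print(th,s,((proj(b,P)-[210,120])*3.5).round())
"
```

```text
[-0.1208447  -0.51428619  0.38253059]
1.57 31 [133. 136.]
1.57 -31 [188. 186.]
1.65 31 [140. 133.]
1.65 -31 [196. 182.]
1.7 31 [145. 131.]
1.7 -31 [201. 181.]
1.8 31 [154. 128.]
1.8 -31 [210. 178.]
1.9 31 [163. 126.]
1.9 -31 [219. 176.]
```

View pics/k.png

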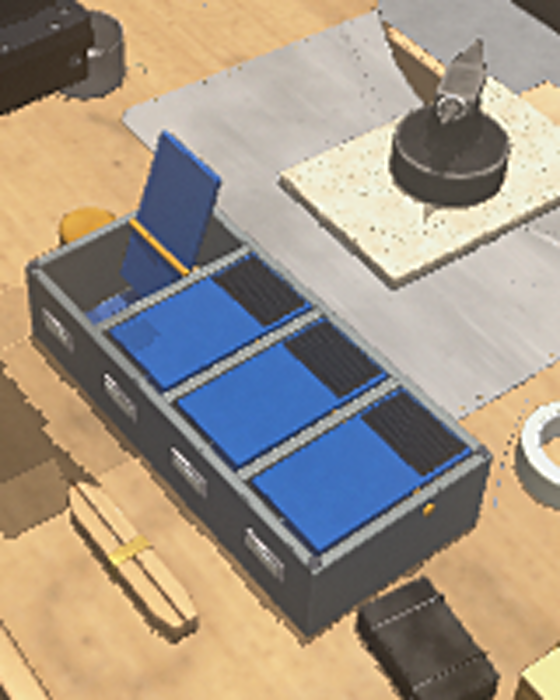

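Lid 1's top edge runs from (163,132) to (219,181). The predicted edge at 1.9 rad is (163,126) to (219,176), so it leans at about 1.88 rad. The other three lids are shut and the loose things are unmoved.

```bash
python3 -c "
from cell import env; print(env.job_done())"
```

```text
the job is handed in; nothing more can be done
None
```

Lid 1, the leftmost, was the unlocked one. It now stands open, leaning back at about 1.88 rad near its stop, and the job is handed in at about 10 s on the robot's clock.

- **Finding it:** I pressed lid 1 first, and its thumb end sank at about 1.5 N. I pressed it about 23 mm down, which raised the lid to roughly 45–50°. The other three lids were not touched, since the first one rocked.
- **Opening it:** I pushed its front edge back until it met the stop, where I read about 12 N sideways and 6 N upward. I then backed off and lifted clear.
- **Last checks:** In the final picture the other three lids were shut. The charcoal block, clamp, wax puck and tape roll looked unmoved. The tin was half hidden behind the gripper, but I never went near it. The fingers were well clear, with no force beyond sensor noise.
- **Disagreement:** The lid's edge sat about 5 pixels lower in the enlarged final crop than my model predicted for that angle. That is within the error of my case-position fit (about 3 mm).

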